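# Clamp the driver's terminal in its cam-lever stand

### The job

A driver's terminal lies loose between the jaws of the clamp stand on the dispatch counter. With the lever still open, push the sliding jaw up by feel until the terminal is pressed lightly but snugly against the backing pad of the fixed jaw, then flip the cam lever over its centre so that it snaps fully shut and the terminal is held flat, square and tight. Do not crush the terminal or force the lever, and leave the other things on the counter where they are.

Things in the scene. Friction and masses are not known exactly. Their poses are not given: they have to be found in the camera images.
- clamp: The clamp stand, screwed to the counter: grey bed plate 300 (x) x 110 (y) x 12 mm; origin under the centre of the bed at counter height; its x axis runs along the bed from the sliding jaw to the fixed jaw, z up. The bed top is 12 mm above the counter.
- fixed_jaw: Fixed jaw block, 25 (x) x 80 (y) x 40 mm on the bed, centred at x = 122.5 mm of the clamp; its inner face is at clamp x = 110 mm. In front of that face stands a steel backing pad (60 mm wide, 24 mm tall) set by a screw: the pad's front face is anywhere between clamp x = 104 and 75 mm, differs each time, does not move during the work and is not measured. It carries the pad: the pad's contacts count as this jaw's.
- terminal: The handset to be clamped: black, 82 (x) x 150 (y) x 24 mm, about 0.25 kg, lying loose on the bed between the jaws, slightly askew; origin at the centre of its underside, x along the bed. It slides with 1 to 4 N of drag.
- jaw (a joint): How far the sliding jaw has moved towards the fixed jaw (m), 0 to 0.095. Stiff slide: about 8 N to move at any place, and it stays where it is left. The jaw is an aluminium block 50 (x) x 80 (y) x 36 mm on the bed, guided so that it cannot twist.
- jaw_push (a point): Centre of the flat rear face of the sliding jaw (80 mm wide, from 12 to 48 mm above the counter), 30 mm above the counter: push here or anywhere on this face along the clamp's +x. 30 to 47 mm of the bed lies behind it at the start.
- jaw_pad: Sprung steel pad (60 mm wide, 24 mm tall) on the front of the sliding jaw. Its front face is 60 mm ahead of the jaw's rear face with the lever open. It gives up to 4 mm at 2 N per mm, then is solid; the lever pushes it forward 3 mm as it closes. More than 12 N on the terminal would crack it; 4 to 6 N is snug. The loaded jaw slips back rather than clamp above about 8 N.
- lever (a joint): Angle of the cam lever on top of the sliding jaw (rad): 0 open, leaning 45 degrees from upright to the clamp's -y side; 1.83 fully shut, 60 degrees from upright to the +y side. A spring holds it open with 0.3 N m at 0, falling to nothing at dead centre (1.0); beyond about 1.1 it snaps shut by itself and stays.
- lever_pivot (a point): The lever's axis, parallel to the clamp's x, 62 mm above the counter, over the middle of the sliding jaw.
- lever_tip (a point): Centre of the 20 mm black ball at the lever's end, 80 mm from the pivot; the steel bar below it is 12 (x) x 10 mm. Pushed from its -y side along its arc (it rises 23 mm to upright, then falls) it takes 3 to 10 N; a dead level push while it leans that way can jam it by friction; above 22 N on the lever counts as forcing it.
- lever_bar: The lever's bar and ball (turns with the lever), origin on the pivot axis.
- spare_terminal: a second, identical handset lying flat on the counter; a bystander; origin under its centre
- stamp: wooden hand stamp, 34 mm across, 68 mm tall, standing; a bystander; origin under its centre
- stapler: stapler 32 x 125 x 44 mm, long along its y; a bystander; origin under its centre
- glue: white glue bottle, 34 mm across, 75 mm tall, standing; a bystander; origin under its centre
- pen: black pen 135 mm long, lying on a clipboard; a bystander; origin at its middle
Not all that is in view belongs to the job. What is shaped like the terminal but blue or white is not meant.

How it is judged:
On the way, in this order (a step that is already met when the one before it is completed fails the run):
1. with the lever open, the jaw presses the terminal snugly against the backing pad (value of joint lever below 0.3 rad and contact force between jaw_pad and terminal above 1.5 N and contact force between fixed_jaw and terminal above 0.5 N), for 0.2 s.
2. the lever is flipped past centre and shut (value of joint lever above 1.7 rad), for 0.2 s.
At the end, for the whole second after the job is handed in: The lever is shut (over 1.75 rad); the terminal is at rest, flat and square to the clamp within 0.05 rad, held between the jaws with more than 2.5 N at the sliding jaw's pad and 2 N at the fixed jaw's backing pad (value of joint lever above 1.75 rad and contact force between jaw_pad and terminal above 2.5 N and contact force between fixed_jaw and terminal above 2 N and linear speed of terminal below 0.01 m/s and angle between terminal's own z axis and vertical below 0.05 rad and angle between the x axis of terminal and the x axis of clamp, either way round below 0.05 rad); the robot touches nothing.
It fails at once if the terminal is squeezed by a jaw with more than 12 N (contact force between any of jaw_pad, fixed_jaw and terminal above 12 N).
It fails at once if the lever is forced with more than 22 N (contact force between any of the fingers, the arm and lever_bar above 22 N).
It fails at once if a bystander is moved more than 25 mm (distance of any of spare_terminal, stamp, stapler, glue, pen from where it was at the start of the episode above 0.025 m).
It also fails if it takes over 54 s, if anything falls off the work surface, if the arm or the gripper's body presses on something with over 40 N, if the wrist force passes 120 N, or if a joint passes its speed limit or range.

### The arm

A 7-joint arm with a two-finger parallel gripper is mounted at the origin on the work surface. World frame = base frame: x ahead of the robot, y to its left, z up, the work surface at z = 0. Lengths are in m, angles in rad, forces in N, time in s.
With the tool pointing down it reaches from about 0.4 to 0.875 m from the base axis. Payload 19.3 kg.
Tool frame: the origin (TCP) lies at the very end of the fingers, on their centre line; the grasp point (between the pads) lies 19 mm behind it; z points along the fingers, y is the direction in which the jaws open and shut (so a half turn about z gives the same grasp; the last joint's range is limited). The gripper opens to 85 mm and grips with 20 to 120 N. Pads are 22 mm wide; open, the fingers measure 114 mm over their backs; the gripper's body (76 mm by 85 mm) begins 54 mm behind the grasp point. The pads swing forward as they close: fully open they stand 13 mm farther back than shut.
Start: joints at [-1.283, 0.521, -0.036, 1.599, 0.021, 1.021, -0.113], TCP at [0.219, 0.585, 0.205] pointing down, gripper open.
Joint ranges: [-2.91, 2.91], [-0.3, 2.13], [-1.5, 1.42], [0.17, 2.43], [-1.26, 4.41], [0.16, 1.93], [-2.52, 2.52]. Speed limits (rad/s): [1.89, 1.89, 2.39, 2.39, 3.01, 3.01, 3.01].

### API

Orientations are given as [roll, pitch, yaw] about the fixed x, y, z axes, in that order (R = Rz(yaw) Ry(pitch) Rx(roll)).
In Python, from workcell import bot, grab_frame, calibration, workorder gives the robot as it stands.
- The arm moves only by the tool move_arm, never from a script. Its arguments are lists of equal length, an entry for each row: "jaw": the closure in counts, from 0 (fully open) to 255 (shut); "dp": the shift along the tool's x, y, z in units of 800 mm (1.0 is 800 mm), a list of three; "rotation": the turn, a rotation vector about the tool's x, y, z in units of pi rad (1.0 is pi rad), a list of three. In form: {"jaw": [jaw, ...], "dp": [[dx, dy, dz], ...], "rotation": [[rx, ry, rz], ...]}. A call has 1 to 10 rows; each row shifts and turns the commanded pose from where the row before left it, along the tool's axes as they then stand; what a row does not reach is not made up. A row lasts 1/8 s, in which the tool goes at most 62.5 mm and 10.7 degrees, less where a joint would pass 70% of its speed; a pose out of reach is approached as far as the arm can. A call with a number of a shift or a turn outside -1 to 1 is refused whole. A call with a gripper value outside its range is refused whole. The fingers move at their own pace and stop on an object; "squeeze" is the grip in N (left out, the last holds). Time passes only in rows, so rows that do not move let the fingers close. It gives the time, the measured TCP pose, the force and the opening at its end, in the units of the state.
- bot.observe(): the state, without advancing time (a new reading comes with each control period).
- grab_frame(name): name is "scene" or "side" or "wrist"; returns the picture (384x512x3 uint8, blue, green, red); there is no depth.
- calibration(name): a dict with "camera_matrix" (3x3 intrinsics, pixels), "dist" ([k1, k2, p1, p2, k3] as OpenCV has them; the pictures are not rectified), "T" (4x4, takes a point from camera to world coordinates). Camera axes: x right, y down, z forward; pixel columns grow to the right and rows downward; lengths in m; the calibration is good to about 2 mm. A picture is of the moment at which its call begins: read the wrist's pose just before it. calibration takes no time and is no camera call; for the wrist camera it gives the pose at the moment of the call.
- workorder.job_done(): hands the job in, once; it reports no verdict.
The state is a dict: "clock": time; "qpos": joint angles; "qd": joint speeds; "joint_efforts": joint torques, N m; "position": TCP position; "tool_rot": TCP orientation; "force": force on the tool from outside, world axes, zero at the start; "moment": the same for the moment, N m; "grip_width": finger opening in m.
Only numpy, scipy, OpenCV 4.12 (cv2) and the standard library are available. Lean on these libraries where they do the work, as an engineer would, in place of code of your own. Each camera call takes 0.05 s, during which the arm holds its last target. There are 200 camera calls.

## Working session

There is one attempt and no reset: what is moved stays moved. The work goes in short steps, Python scripts to look and compute and a tool call to move; the robot and the scene stay as the last step left them, time stands still between calls to the robot, and variables do not carry over. Pictures are saved under pics/ and viewed, about 8 in all and at most 12, crops included, and the job is handed in when it is done.

Besides the shell and the picture viewer there is one more tool, called after ">>>" as name(argument=value, ...) on one line, values as JSON. move_arm: Moves the arm, as the interface text tells. Shifts and turns lie within -1 to 1; 1 stands for 800 mm of shift or pi rad of turn. Its arguments: {"type":"object","properties":{"jaw":{"type":"array","items":{"type":"number"}},"dp":{"type":"array","items":{"type":"array","items":{"type":"number","minimum":-1,"maximum":1}}},"rotation":{"type":"array","items":{"type":"array","items":{"type":"number","minimum":-1,"maximum":1}}},"squeeze":{"type":"number"}},"required":["jaw","dp","rotation"]}

```bash
mkdir -p pics; cat > h.py <<'E'
import numpy as np,cv2
from workcell import bot,grab_frame,calibration,workorder
def ray(c,uv):
    K=np.array(c["camera_matrix"]);p=cv2.undistortPoints(np.array([[uv]],float),K,np.array(c["dist"],float))[0,0]
    T=np.array(c["T"]);return T[:3,3],T[:3,:3]@np.array([p[0],p[1],1])
def onz(c,uv,z):
    o,d=ray(c,uv);return o+d*(z-o[2])/d[2]
def proj(c,P):
    T=np.linalg.inv(np.array(c["T"]));P=np.atleast_2d(P).astype(float)
    q=cv2.projectPoints(P,cv2.Rodrigues(T[:3,:3])[0],T[:3,3],np.array(c["camera_matrix"]),np.array(c["dist"],float))[0]
    return q[:,0]
E
python3 - <<'E'
from h import *
s=bot.observe();print({k:np.round(v,3) for k,v in s.items()})
for n in("scene","side","wrist"):
    cv2.imwrite(f"pics/{n}0.png",grab_frame(n));print(n,np.round(calibration(n)["T"],3).tolist())
a=cv2.imread("pics/scene0.png");b=cv2.imread("pics/side0.png")
cv2.imwrite("pics/a.png",cv2.resize(a,(800,600)));cv2.imwrite("pics/b.png",cv2.resize(b,(800,600)))
E
```

```text
{'clock': np.float64(0.0), 'qpos': array([-1.283,  0.522, -0.036,  1.6  ,  0.021,  1.021, -0.113]), 'qd': array([ 0.   ,  0.   , -0.   ,  0.001,  0.002, -0.002, -0.001]), 'joint_efforts': array([-1.0000e-03, -9.2713e+01,  1.9800e+00, -3.6992e+01,  1.8000e-02,
        8.0000e-03, -0.0000e+00]), 'position': array([0.219, 0.585, 0.204]), 'tool_rot': array([-3.14 ,  0.   ,  2.784]), 'force': array([ 0.745,  0.251, -0.14 ]), 'moment': array([-0.03 ,  0.072, -0.015]), 'grip_width': np.float64(0.085)}
scene [[-0.865, 0.323, -0.383, 0.941], [0.501, 0.567, -0.654, 0.638], [0.006, -0.758, -0.653, 0.857], [0.0, 0.0, 0.0, 1.0]]
side [[0.968, -0.173, 0.183, 0.291], [-0.251, -0.611, 0.75, -1.01], [-0.017, -0.772, -0.635, 0.861], [0.0, 0.0, 0.0, 1.0]]
wrist [[0.349, 0.896, 0.273, 0.15], [0.937, -0.334, -0.102, 0.611], [0.0, 0.291, -0.957, 0.375], [0.0, 0.0, 0.0, 1.0]]
```

View pics/a.png

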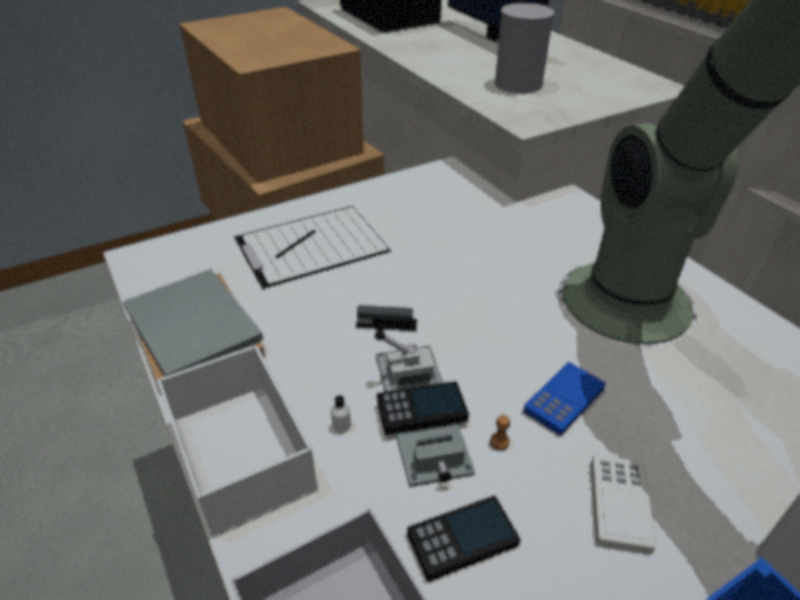

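View pics/b.png

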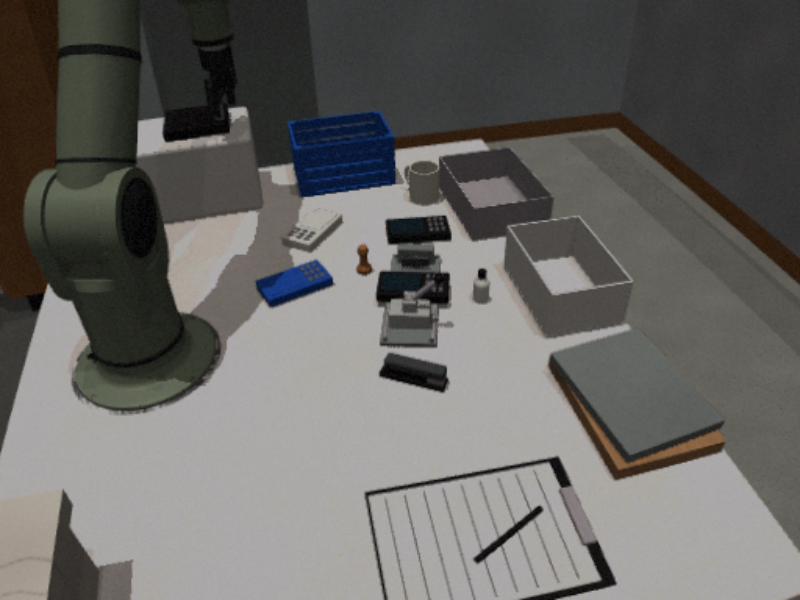

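Candidates for the terminal: the black handset between the jaws at scene (422,408) is the one I want. The others are a black spare at (463,537), a blue one at (565,397) and a white one at (622,502). I'll check the choice in a close crop.

```bash
python3 - <<'E'
from h import *
a=cv2.imread("pics/scene0.png")[185:315,210:325];b=cv2.imread("pics/side0.png")[140:255,235:315]
A=cv2.resize(a,None,fx=4.6,fy=4.6,interpolation=cv2.INTER_CUBIC);B=cv2.resize(b,None,fx=5,fy=5,interpolation=cv2.INTER_CUBIC)[:, :270]
cv2.imwrite("pics/c.png",A)
cv2.imwrite("pics/d.png",cv2.resize(b,None,fx=5,fy=5,interpolation=cv2.INTER_CUBIC))
print(A.shape)
E
```

```text
(598, 529, 3)
```

View pics/c.png

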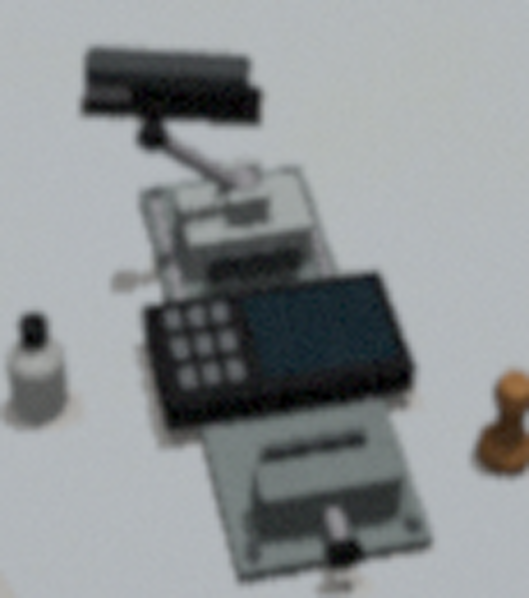

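View pics/d.png

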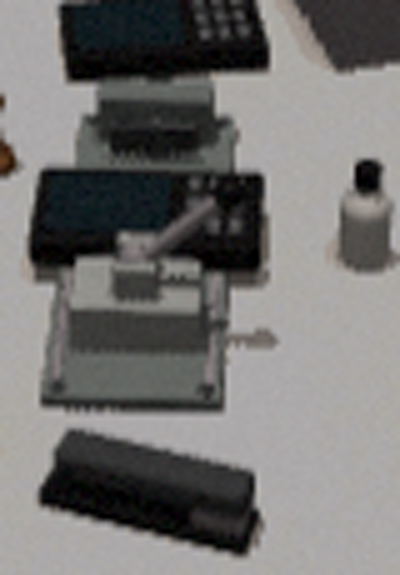

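```bash
cat > fit.py <<'E'
from h import *
from scipy.optimize import least_squares
cs,cd=calibration("scene"),calibration("side")
S=lambda u,v:((u+.5)/4.6-.5+210,(v+.5)/4.6-.5+185)
D=lambda u,v:((u+.5)/5-.5+235,(v+.5)/5-.5+140)
# (cam,pixel,local xyz mm, uses slide)
L=[(cs,S(430,540),(150,55,12),0),(cs,S(240,573),(150,-55,12),0),(cs,S(300,167),(-150,55,12),0),(cs,S(143,190),(-150,-55,12),0),
(cd,D(42,402),(-150,55,12),0),(cd,D(222,402),(-150,-55,12),0),
(cs,S(152,133),(25,-56.6,118.6),1),(cd,D(235,190),(25,-56.6,118.6),1),
(cd,D(70,308),(0,40,48),1),(cd,D(207,308),(0,-40,48),1),(cs,S(185,248),(50,-40,48),1),(cs,S(312,232),(50,40,48),1)]
def W(p,q):
    c,s=np.cos(p[2]),np.sin(p[2]);return np.array([p[0]+c*q[0]-s*q[1],p[1]+s*q[0]+c*q[1],q[2]])
def res(p):
    return np.concatenate([proj(c,W(p,np.array([q[0]/1e3+(p[3] if k else 0),q[1]/1e3,q[2]/1e3])))[0]-uv for c,uv,q,k in L])
r=least_squares(res,[.5,.4,1.6,-.11],loss="soft_l1")
if __name__=="__main__":
    print("clamp x,y,yaw, rear face clamp x",np.round(r.x,4));print(np.round(r.fun.reshape(-1,2),1).tolist())
    t=[onz(cs,S(*p),.036)[:2] for p in((145,310),(382,275),(412,362),(170,405))];print("term",np.round(t,3).tolist())
    m=np.mean(t,0)-r.x[:2];c,s=np.cos(r.x[2]),np.sin(r.x[2]);print("term local",c*m[0]+s*m[1],-s*m[0]+c*m[1])
    a=t[0]-t[1];print("term yaw-",np.arctan2(a[1],a[0])+np.pi/2-r.x[2])
    for n,q in dict(rear=(0,0,30),tip=(25,-56.6,118.6),piv=(25,0,62)).items(): print(n,W(r.x,np.array([q[0]/1e3+r.x[3],q[1]/1e3,q[2]/1e3])))
    for p in((70,432),(255,475),(255,550),(42,500)): print("stapler",p,onz(cd,D(*p),.044 if p[1]<480 else 0))
E
python3 fit.py
```

```text
clamp x,y,yaw, rear face clamp x [ 0.5498  0.0393  1.2559 -0.1091]
[[0.4, -0.4], [-1.0, 0.2], [-0.3, -0.7], [-1.3, -0.5], [-0.1, -1.9], [0.3, -0.9], [-0.5, 0.9], [-0.8, -0.1], [-0.0, -0.8], [-1.1, -0.2], [0.2, -0.6], [0.2, -1.3]]
term [[0.611, -0.005], [0.473, 0.042], [0.496, 0.107], [0.633, 0.065]]
term local 0.013191977636358675 0.0008806020100870634
term yaw- -0.011826140819764408
rear [ 0.51606059 -0.06438995  0.03      ]
tip [ 0.57762026 -0.0581476   0.1186    ]
piv [ 0.52380289 -0.04061903  0.062     ]
stapler (70, 432) [ 0.45342609 -0.15827188  0.044     ]
stapler (255, 475) [ 0.54465409 -0.21984173  0.044     ]
stapler (255, 550) [ 5.40901372e-01 -2.34815519e-01 -1.11022302e-16]
stapler (42, 500) [ 0.43364202 -0.16388843  0.        ]
```

```bash
cat > plan.py <<'E'
from fit import *
from scipy.spatial.transform import Rotation as R
def target(lx,ly,z,tilt=0.):  # local clamp coords; tilt: tool z leans to clamp +y
    p=W(r.x,np.array([lx,ly,z])); ct=R.from_euler('xyz',[np.pi,0,r.x[2]])*R.from_rotvec([tilt,0,0]); return p,ct
def rows(p,Rt,n,start=None):
    s=bot.observe() if start is None else None
    p0,R0=(s["position"],R.from_euler('xyz',s["tool_rot"])) if s else start
    rv=(R0.inv()*Rt).as_rotvec()
    d=[R.from_rotvec(rv*i/n).inv().apply(R0.inv().apply((p-p0)/n)) for i in range(n)]
    print("step rot/pi",np.round(rv/n/np.pi,4).tolist());print("dp/0.8",np.round(np.array(d)/.8,4).tolist())
    print("mm/row",np.linalg.norm(p-p0)/n*1e3,"deg/row",np.degrees(np.linalg.norm(rv))/n)
def local(p):
    c,s=np.cos(r.x[2]),np.sin(r.x[2]);m=p[:2]-r.x[:2];return np.round([1e3*(c*m[0]+s*m[1]),1e3*(-s*m[0]+c*m[1]),1e3*p[2]],1)
E
python3 -c "
from plan import *
rows(*target(-.138,.02,.2),16)"
```

```text
step rot/pi [-0.0, 0.0, 0.0304]
dp/0.8 [[-0.0381, -0.0417, 0.0004], [-0.0419, -0.0379, 0.0004], [-0.0453, -0.0337, 0.0004], [-0.0483, -0.0293, 0.0004], [-0.0509, -0.0245, 0.0004], [-0.053, -0.0196, 0.0004], [-0.0546, -0.0144, 0.0004], [-0.0557, -0.0092, 0.0004], [-0.0563, -0.0038, 0.0004], [-0.0565, 0.0016, 0.0004], [-0.056, 0.007, 0.0004], [-0.0551, 0.0123, 0.0004], [-0.0537, 0.0175, 0.0004], [-0.0518, 0.0225, 0.0004], [-0.0494, 0.0274, 0.0004], [-0.0466, 0.0319, 0.0003]]
mm/row 45.18089457901526 deg/row 5.4711398235422335
```

>>> move_arm(jaw=[255, 255, 255, 255, 255, 255, 255, 255, 255, 255], dp=[[-0.038, -0.042, 0], [-0.042, -0.038, 0], [-0.045, -0.034, 0], [-0.048, -0.029, 0], [-0.051, -0.025, 0], [-0.053, -0.02, 0], [-0.055, -0.014, 0], [-0.056, -0.009, 0], [-0.056, -0.004, 0], [-0.056, 0.002, 0]], rotation=[[0, 0, 0.03], [0, 0, 0.03], [0, 0, 0.03], [0, 0, 0.03], [0, 0, 0.03], [0, 0, 0.03], [0, 0, 0.03], [0, 0, 0.03], [0, 0, 0.03], [0, 0, 0.03]], squeeze=60)

```text
clock: 1.4
position: [0.3896, 0.1655, 0.205]
tool_rot: [3.141, -0.0, 1.838]
force: [0.5, 0.4, -0.3]
grip_width: 0.0001
```

```bash
python3 -c "
from plan import *
print(local(bot.observe()['position']))
rows(*target(-.138,.02,.2),7)"
```

```text
[ 70.4 191.4 205. ]
step rot/pi [0.0, -0.0, 0.0265]
dp/0.8 [[-0.0479, 0.0051, 0.0009], [-0.0473, 0.0091, 0.0009], [-0.0464, 0.013, 0.0009], [-0.0452, 0.0168, 0.0009], [-0.0436, 0.0205, 0.0009], [-0.0418, 0.024, 0.0009], [-0.0396, 0.0274, 0.0009]]
mm/row 38.55178772787747 deg/row 4.76622443887063
```

>>> move_arm(jaw=[255, 255, 255, 255, 255, 255, 255, 255], dp=[[-0.048, 0.005, 0], [-0.047, 0.009, 0], [-0.046, 0.013, 0], [-0.045, 0.017, 0], [-0.044, 0.02, 0], [-0.042, 0.024, 0], [-0.04, 0.027, 0], [0, 0, 0]], rotation=[[0, 0, 0.026], [0, 0, 0.026], [0, 0, 0.027], [0, 0, 0.027], [0, 0, 0.027], [0, 0, 0.026], [0, 0, 0.026], [0, 0, 0]])

```text
clock: 2.4
position: [0.488, -0.0866, 0.2048]
tool_rot: [3.141, 0.001, 1.256]
force: [-0.6, -0.1, -0.1]
grip_width: 0.0001
```

```bash
python3 -c "
from plan import *
print(local(bot.observe()['position']))
rows(*target(-.138,.02,.03),5)
w=grab_frame('wrist');s=grab_frame('side')
cv2.imwrite('pics/e.png',np.hstack([cv2.resize(w,(480,360)),cv2.resize(s[100:260,200:340],(315,360))]))"
```

```text
[-138.8   19.8  204.8]
step rot/pi [0.0, 0.0001, -0.0]
dp/0.8 [[0.0003, -0.0001, 0.0437], [0.0002, -0.0001, 0.0437], [0.0002, -0.0001, 0.0437], [0.0002, -0.0001, 0.0437], [0.0002, -0.0001, 0.0437]]
mm/row 34.95381234246907 deg/row 0.014486189309841075
```

View pics/e.png

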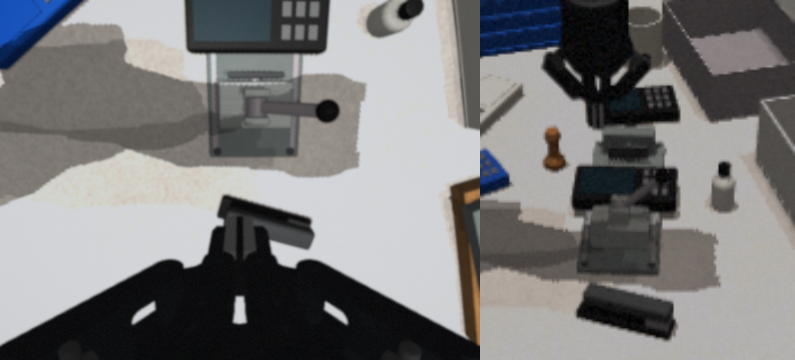

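```bash
python3 -c "
from plan import *
c=calibration('wrist')
for q in [(-.15,.055,.012),(-.15,-.055,.012),(r.x[3]+.025,-.0566,.1186),(r.x[3]+.0,.04,.048),(r.x[3]+.05,-.04,.048),(-.217,.031,.044),(-.248,-.075,.044)]:
  print(q,np.round(proj(c,W(r.x,np.array(q)))[0]*.9375*np.array([1,1])))"
```

```text
(-0.15, 0.055, 0.012) [212. 159.]
(-0.15, -0.055, 0.012) [300. 160.]
(np.float64(-0.08406622720720444), -0.0566, 0.1186) [331. 114.]
(np.float64(-0.10906622720720445), 0.04, 0.048) [222. 131.]
(np.float64(-0.05906622720720445), -0.04, 0.048) [297.  84.]
(-0.217, 0.031, 0.044) [230. 219.]
(-0.248, -0.075, 0.044) [315. 242.]
```

>>> move_arm(jaw=[255, 255, 255, 255, 255, 255], dp=[[0, 0, 0.044], [0, 0, 0.044], [0, 0, 0.044], [0, 0, 0.044], [0, 0, 0.042], [0, 0, 0]], rotation=[[0, 0, 0], [0, 0, 0], [0, 0, 0], [0, 0, 0], [0, 0, 0], [0, 0, 0]])

```text
clock: 3.25
position: [0.4864, -0.083, 0.0292]
tool_rot: [-3.138, 0.001, 1.262]
force: [0.1, -0.2, -0.3]
grip_width: -0.0001
```

>>> move_arm(jaw=[255, 255, 255, 255, 255, 255, 255, 255], dp=[[0.005, 0, 0], [0.005, 0, 0], [0.005, 0, 0], [0.004, 0, 0], [0.004, 0, 0], [0.004, 0, 0], [0.004, 0, 0], [0, 0, 0]], rotation=[[0, 0, 0], [0, 0, 0], [0, 0, 0], [0, 0, 0], [0, 0, 0], [0, 0, 0], [0, 0, 0], [0, 0, 0]])

```text
clock: 4.25
position: [0.4954, -0.0602, 0.0305]
tool_rot: [-3.142, 0.0, 1.26]
force: [0.9, 0.1, -0.2]
grip_width: 0.0001
```

>>> move_arm(jaw=[255, 255, 255, 255], dp=[[0.003, 0, 0], [0.003, 0, 0], [0.003, 0, 0], [0.003, 0, 0]], rotation=[[0, 0, 0], [0, 0, 0], [0, 0, 0], [0, 0, 0]])

```text
clock: 4.75
position: [0.4984, -0.0511, 0.0305]
tool_rot: [3.142, 0.0, 1.26]
force: [-1.2, 1.3, -0.5]
grip_width: 0.0002
```

>>> move_arm(jaw=[255, 255, 255, 255], dp=[[0.003, 0, 0], [0.003, 0, 0], [0.003, 0, 0], [0.003, 0, 0]], rotation=[[0, 0, 0], [0, 0, 0], [0, 0, 0], [0, 0, 0]])

```text
clock: 5.25
position: [0.5009, -0.0433, 0.0305]
tool_rot: [-3.142, 0.001, 1.259]
force: [-1.6, -8.6, 1.5]
grip_width: 0.0003
```

>>> move_arm(jaw=[255, 255, 255, 255, 255], dp=[[0.003, 0, 0], [0.003, 0, 0], [0.003, 0, 0], [0.003, 0, 0], [0.003, 0, 0]], rotation=[[0, 0, 0], [0, 0, 0], [0, 0, 0], [0, 0, 0], [0, 0, 0]])

```text
clock: 5.88
position: [0.5046, -0.0319, 0.0305]
tool_rot: [3.142, 0.001, 1.259]
force: [-2.1, -8.0, 1.4]
grip_width: -0.0003
```

>>> move_arm(jaw=[255, 255, 255, 255, 255], dp=[[0.003, 0, 0], [0.003, 0, 0], [0.003, 0, 0], [0.003, 0, 0], [0.003, 0, 0]], rotation=[[0, 0, 0], [0, 0, 0], [0, 0, 0], [0, 0, 0], [0, 0, 0]])

```text
clock: 6.5
position: [0.5082, -0.0206, 0.0305]
tool_rot: [3.142, 0.002, 1.259]
force: [-2.3, -8.7, 1.1]
grip_width: -0.0005
```

```bash
python3 -c "
from plan import *
print(local(bot.observe()['position']))
s=grab_frame('scene')
cv2.imwrite('pics/f.png',cv2.resize(s[185:315,210:325],None,fx=4.6,fy=4.6,interpolation=cv2.INTER_CUBIC))"
```

```text
[-69.9  21.   30.5]
```

View pics/f.png

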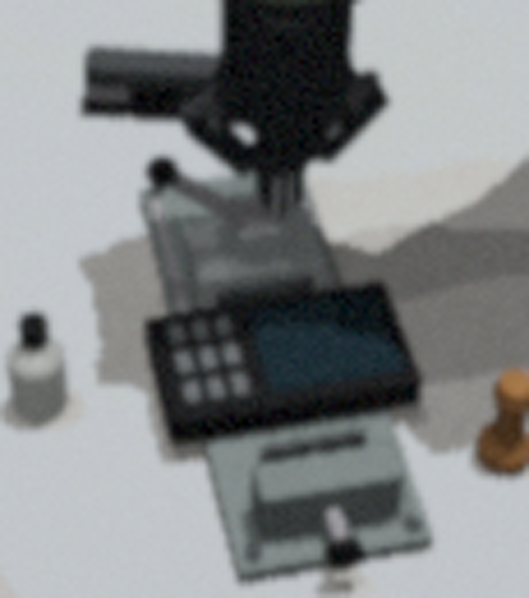

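>>> move_arm(jaw=[255, 255, 255, 255], dp=[[0.002, 0, 0], [0.002, 0, 0], [0.002, 0, 0], [0.002, 0, 0]], rotation=[[0, 0, 0], [0, 0, 0], [0, 0, 0], [0, 0, 0]])

```text
clock: 7.05
position: [0.5102, -0.0145, 0.0305]
tool_rot: [3.142, 0.001, 1.259]
force: [-2.1, -9.0, 0.7]
grip_width: 0.0002
```

>>> move_arm(jaw=[255, 255], dp=[[0.001, 0, 0], [0.001, 0, 0]], rotation=[[0, 0, 0], [0, 0, 0]])

```text
clock: 7.3
position: [0.5107, -0.013, 0.0305]
tool_rot: [3.141, 0.001, 1.259]
force: [-2.0, -8.1, 0.8]
grip_width: -0.0002
```

>>> move_arm(jaw=[255, 255], dp=[[0.001, 0, 0], [0.001, 0, 0]], rotation=[[0, 0, 0], [0, 0, 0]])

```text
clock: 7.55
position: [0.5112, -0.0115, 0.0305]
tool_rot: [3.141, 0.001, 1.259]
force: [-2.7, -9.1, 1.1]
grip_width: 0.0001
```

>>> move_arm(jaw=[255, 255], dp=[[0.001, 0, 0], [0.001, 0, 0]], rotation=[[0, 0, 0], [0, 0, 0]])

```text
clock: 7.8
position: [0.5116, -0.01, 0.0305]
tool_rot: [3.142, 0.002, 1.259]
force: [-2.7, -9.2, 1.3]
grip_width: -0.0001
```

>>> move_arm(jaw=[255, 255], dp=[[0.001, 0, 0], [0.001, 0, 0]], rotation=[[0, 0, 0], [0, 0, 0]])

```text
clock: 8.05
position: [0.5121, -0.0085, 0.0305]
tool_rot: [3.142, 0.002, 1.259]
force: [-1.8, -9.0, 0.6]
grip_width: 0.0
```

>>> move_arm(jaw=[255, 255], dp=[[0.001, 0, 0], [0.001, 0, 0]], rotation=[[0, 0, 0], [0, 0, 0]])

```text
clock: 8.3
position: [0.5126, -0.007, 0.0305]
tool_rot: [3.142, 0.002, 1.259]
force: [-2.3, -9.4, 1.0]
grip_width: -0.0001
```

>>> move_arm(jaw=[255, 255], dp=[[0.001, 0, 0], [0.001, 0, 0]], rotation=[[0, 0, 0], [0, 0, 0]])

```text
clock: 8.55
position: [0.5131, -0.0055, 0.0305]
tool_rot: [-3.142, 0.002, 1.259]
force: [-1.6, -9.5, 1.1]
grip_width: 0.0001
```

>>> move_arm(jaw=[255, 255], dp=[[0.001, 0, 0], [0.001, 0, 0]], rotation=[[0, 0, 0], [0, 0, 0]])

```text
clock: 8.8
position: [0.5136, -0.004, 0.0305]
tool_rot: [3.142, 0.002, 1.259]
force: [-2.0, -8.0, 1.2]
grip_width: 0.0003
```

>>> move_arm(jaw=[255, 255], dp=[[0.001, 0, 0], [0.001, 0, 0]], rotation=[[0, 0, 0], [0, 0, 0]])

```text
clock: 9.05
position: [0.5141, -0.0024, 0.0305]
tool_rot: [3.142, 0.002, 1.259]
force: [-2.2, -9.1, 0.9]
grip_width: -0.0003
```

>>> move_arm(jaw=[255, 255], dp=[[0.001, 0, 0], [0.001, 0, 0]], rotation=[[0, 0, 0], [0, 0, 0]])

```text
clock: 9.3
position: [0.5146, -0.0009, 0.0305]
tool_rot: [3.141, 0.002, 1.259]
force: [-2.0, -8.8, 1.8]
grip_width: -0.0002
```

>>> move_arm(jaw=[255, 255], dp=[[0.001, 0, 0], [0.001, 0, 0]], rotation=[[0, 0, 0], [0, 0, 0]])

```text
clock: 9.55
position: [0.5151, 0.0006, 0.0305]
tool_rot: [3.142, 0.002, 1.259]
force: [-1.3, -9.4, 0.4]
grip_width: -0.0001
```

>>> move_arm(jaw=[255, 255], dp=[[0.001, 0, 0], [0.001, 0, 0]], rotation=[[0, 0, 0], [0, 0, 0]])

```text
clock: 9.8
position: [0.5156, 0.0021, 0.0305]
tool_rot: [3.142, 0.002, 1.259]
force: [-1.8, -9.4, 1.0]
grip_width: -0.0001
```

>>> move_arm(jaw=[255, 255], dp=[[0.001, 0, 0], [0.001, 0, 0]], rotation=[[0, 0, 0], [0, 0, 0]])

```text
clock: 10.05
position: [0.5161, 0.0036, 0.0305]
tool_rot: [3.141, 0.002, 1.259]
force: [-2.3, -8.3, 0.8]
grip_width: -0.0003
```

>>> move_arm(jaw=[255, 255], dp=[[0.001, 0, 0], [0.001, 0, 0]], rotation=[[0, 0, 0], [0, 0, 0]])

```text
clock: 10.3
position: [0.5166, 0.0052, 0.0305]
tool_rot: [3.142, 0.002, 1.259]
force: [-2.1, -8.6, 1.0]
grip_width: 0.0002
```

>>> move_arm(jaw=[255, 255], dp=[[0.001, 0, 0], [0.001, 0, 0]], rotation=[[0, 0, 0], [0, 0, 0]])

```text
clock: 10.55
position: [0.5171, 0.0067, 0.0305]
tool_rot: [3.142, 0.002, 1.259]
force: [-2.4, -8.6, 2.0]
grip_width: -0.0
```

>>> move_arm(jaw=[255, 255], dp=[[0.001, 0, 0], [0.001, 0, 0]], rotation=[[0, 0, 0], [0, 0, 0]])

```text
clock: 10.8
position: [0.5175, 0.0079, 0.0305]
tool_rot: [3.142, 0.002, 1.258]
force: [-2.3, -11.4, 0.9]
grip_width: 0.0
```

>>> move_arm(jaw=[255, 255], dp=[[0.001, 0, 0], [0.001, 0, 0]], rotation=[[0, 0, 0], [0, 0, 0]])

```text
clock: 11.05
position: [0.5178, 0.0091, 0.0305]
tool_rot: [3.142, 0.002, 1.258]
force: [-3.1, -12.2, 1.2]
grip_width: 0.0001
```

>>> move_arm(jaw=[255, 255], dp=[[0, 0, 0], [0, 0, 0]], rotation=[[0, 0, 0], [0, 0, 0]])

```text
clock: 11.3
position: [0.5178, 0.0091, 0.0304]
tool_rot: [-3.142, 0.002, 1.258]
force: [-2.8, -12.6, 2.2]
grip_width: -0.0001
```

```bash
python3 -c "
from plan import *
print(local(bot.observe()['position']))
print(bot.observe()['force'])
cv2.imwrite('pics/g.png',np.hstack([cv2.resize(grab_frame('scene')[185:315,210:325],(460,520),interpolation=2),cv2.resize(grab_frame('side')[130:250,235:310],(325,520),interpolation=2)]))"
```

```text
[-38.7  21.1  30.4]
[ -2.76890418 -12.58193704   2.18857899]
```

View pics/g.png

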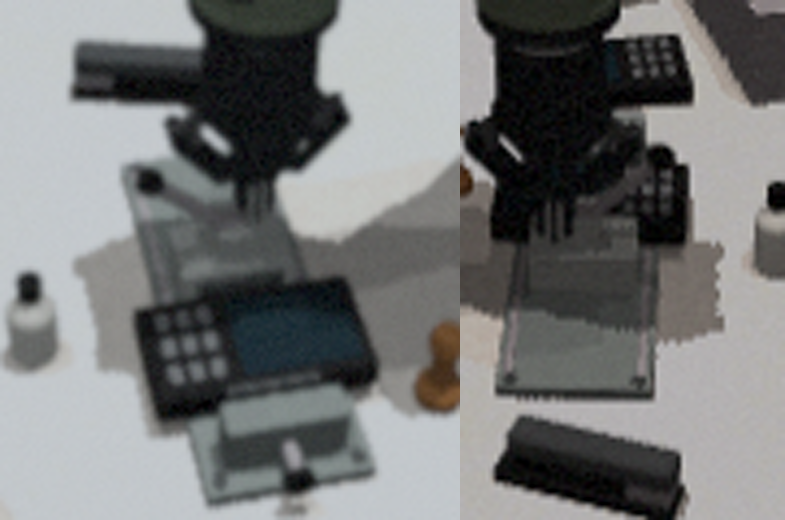

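>>> move_arm(jaw=[255, 255, 255, 255, 255, 255, 255], dp=[[-0.01, 0, 0], [-0.02, 0, 0], [-0.02, 0, 0], [0, 0, -0.05], [0, 0, -0.06], [0, 0, -0.06], [0, 0, -0.04]], rotation=[[0, 0, 0], [0, 0, 0], [0, 0, 0], [0, 0, 0], [0, 0, 0], [0, 0, 0], [0, 0, 0]])

```text
clock: 12.28
position: [0.5061, -0.028, 0.2006]
tool_rot: [3.14, -0.001, 1.259]
force: [1.2, 0.1, 0.3]
grip_width: -0.0002
```

```bash
python3 -c "
from plan import *
S=lambda u,v:((u+.5)/4-.5+210,(v+.5)/4-.5+185)
D=lambda u,v:((u+.5)/4.333-.5+235,(v+.5)/4.333-.5+130)
A=[];B=[]
for c,uv in((cs,S(150,182)),(cd,D(660,158))):
  o,d=ray(c,uv);d/=np.linalg.norm(d);M=np.eye(3)-np.outer(d,d);A.append(M);B.append(M@o)
p=np.linalg.lstsq(np.vstack(A),np.hstack(B),rcond=None)[0];print('ball',p,local(p),[np.linalg.norm(M@p-b) for M,b in zip(A,B)])
w=grab_frame('wrist');cv2.imwrite('pics/h.png',cv2.resize(w,(800,600)))
c=calibration('wrist');print(proj(c,p)*800/512, local(bot.observe()['position']))
"
```

```text
ball [ 0.74036329 -0.06034455  0.15239467] [ -35.8 -212.   152.4] [np.float64(0.15754745874399326), np.float64(0.15754745874399295)]
[[894.01657746 224.64520185]] [-77.3  19.4 203.5]
```

View pics/h.png

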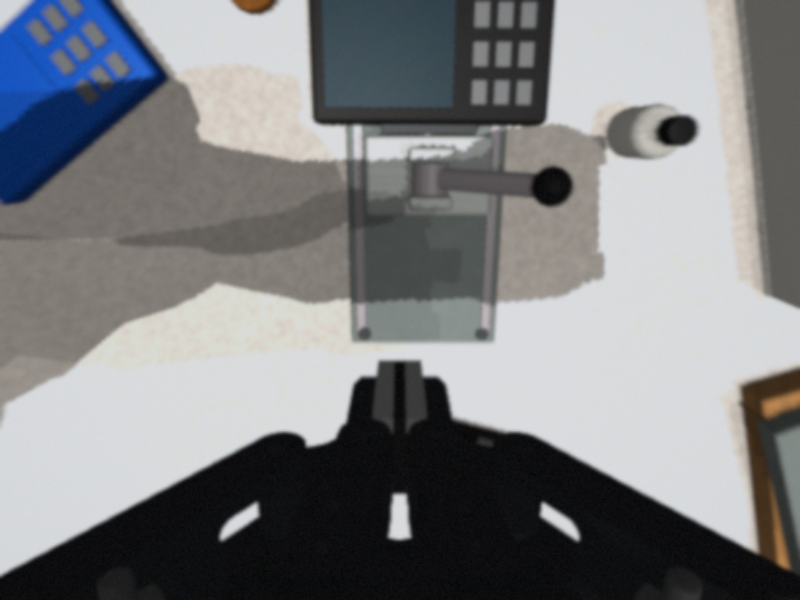

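```bash
python3 -c "
from plan import *
S=lambda u,v:((u+.5)/4-.5+210,(v+.5)/4-.5+185)
D=lambda u,v:((u+.5)/4.333-.5+235,(v+.5)/4.333-.5+130)
cw=calibration('wrist')
def tri(L):
  A=[];B=[]
  for c,uv in L:
    o,d=ray(c,uv);d/=np.linalg.norm(d);M=np.eye(3)-np.outer(d,d);A.append(M);B.append(M@o)
  p=np.linalg.lstsq(np.vstack(A),np.hstack(B),rcond=None)[0];print('ball',p,local(p),[round(1e3*np.linalg.norm(M@p-b),1) for M,b in zip(A,B)])
w=(551*.64,186*.64)
tri([(cs,S(150,182)),(cd,D(200,158))]);tri([(cs,S(150,182)),(cd,D(200,158)),(cw,w)])
print(local(onz(cw,w,.1186)))
for q in ((353,341),(494,341)): print('bed corner',local(onz(cw,(q[0]*.64,q[1]*.64),.012)))
for q in ((319,122),(546,122)): print('term',local(onz(cw,(q[0]*.64,q[1]*.64),.03)))
rows(*target(-.01,-.13,.2,.4),8)
"
```

```text
ball [ 5.94522541e-01 -6.03344324e-05  1.17475020e-01] [-23.6 -54.7 117.5] [np.float64(0.1), np.float64(0.1)]
ball [ 5.95899820e-01 -2.27869132e-05  1.18229266e-01] [-23.1 -56.  118.2] [np.float64(1.3), np.float64(1.5), np.float64(2.6)]
[-22.9 -58.6 118.6]
bed corner [-150.9   53.6   12. ]
bed corner [-150.8  -57.    12. ]
term [11.  70.8 30. ]
term [ 11.8 -78.8  30. ]
step rot/pi [0.0161, -0.0001, 0.0001]
dp/0.8 [[0.0104, 0.0234, 0.0007], [0.0105, 0.0234, -0.0005], [0.0105, 0.0233, -0.0017], [0.0105, 0.0232, -0.0029], [0.0105, 0.023, -0.004], [0.0105, 0.0228, -0.0052], [0.0105, 0.0225, -0.0063], [0.0105, 0.0221, -0.0075]]
mm/row 20.483263328642927 deg/row 2.897426453781591
```

```bash
python3 -c "
from plan import *
s=bot.observe();Rm=R.from_euler('xyz',s['tool_rot']);p=s['position'];cw=calibration('wrist')
for n in [(0,0,0),(0,0,-.019),(.011,0,0),(-.011,0,0),(.011,.0145,-.02),(0,0,-.073)]:
  print(n,np.round(proj(cw,p+Rm.apply(n))[0]*800/512))
P=np.array([.5178,.0091,.0304])
a=W(r.x,np.array([-.0387+.011,.0211,.048]));
for n,q in dict(tcp=P,up=P+[0,0,.019],up50=P+[0,0,.05],jawrear=W(r.x,np.array([-.0475,.0211,.048]))).items(): print(n,np.round((proj(cs,q)[0]-[210,185])*4),np.round((proj(cd,q)[0]-[235,130])*4.333+[460,0]))
"
```

```text
(0, 0, 0) [397. 352.]
(0, 0, -0.019) [397. 375.]
(0.011, 0, 0) [397. 325.]
(-0.011, 0, 0) [397. 379.]
(0.011, 0.0145, -0.02) [441. 346.]
(0, 0, -0.073) [396. 479.]
tcp [251. 237.] [554. 263.]
up [252. 218.] [553. 242.]
up50 [253. 187.] [552. 208.]
jawrear [249. 210.] [552. 251.]
```

```bash
python3 -c "
from plan import *
S=lambda u,v:((u+.5)/4.6-.5+210,(v+.5)/4.6-.5+185)
print('glue',local(onz(cs,S(37,412),0.0)),local(onz(cs,S(35,330),.07)), local(onz(calibration('wrist'),(678*.64,129*.64),.075)))
p1=target(-.023,-.105,.165,.4)
rows(*p1,8)
print(p1[0])
"
```

```text
glue [  10.7 -143.9    0. ] [   8.4 -140.6   70. ] [   7.1 -143.6   75. ]
step rot/pi [0.0161, -0.0001, 0.0001]
dp/0.8 [[0.0084, 0.0194, 0.0061], [0.0084, 0.0197, 0.0051], [0.0084, 0.0199, 0.0041], [0.0084, 0.0201, 0.0031], [0.0084, 0.0202, 0.0021], [0.0085, 0.0203, 0.0011], [0.0085, 0.0204, 0.0], [0.0085, 0.0203, -0.001]]
mm/row 17.632314533717164 deg/row 2.897426453781591
[ 0.64255249 -0.01507267  0.165     ]
```

>>> move_arm(jaw=[255, 255, 255, 255, 255, 255, 255, 255, 255], dp=[[0.0084, 0.019, 0.006], [0.0084, 0.02, 0.005], [0.0084, 0.02, 0.004], [0.0084, 0.02, 0.003], [0.0084, 0.02, 0.002], [0.0085, 0.02, 0.001], [0.0085, 0.02, 0], [0.0085, 0.02, -0.001], [0, 0, 0]], rotation=[[0.016, 0, 0], [0.016, 0, 0], [0.016, 0, 0], [0.016, 0, 0], [0.016, 0, 0], [0.016, 0, 0], [0.016, 0, 0], [0.016, 0, 0], [0, 0, 0]])

```text
clock: 13.45
position: [0.6401, -0.0145, 0.1583]
tool_rot: [-2.737, 0.001, 1.259]
force: [-0.5, 0.5, -0.4]
grip_width: -0.0001
```

```bash
python3 -c "
from plan import *
s=bot.observe();print(local(s['position']),s['tool_rot'],s['clock'])
rows(*target(-.023,-.089,.085,.4),4)
Rm=R.from_euler('xyz',s['tool_rot'])
for d in(0,-.02,-.04): print(d,np.round((proj(cd,s['position']+Rm.apply([0,0,d]))[0]-[235,110])*[4.7,4.7]))
cv2.imwrite('pics/i.png',cv2.resize(grab_frame('side')[110:230,235:365],None,fx=4.7,fy=4.7,interpolation=2))"
```

```text
[ -23.2 -102.5  158.3] [-2.73717156e+00  5.01240355e-04  1.25909567e+00] 13.45
step rot/pi [-0.0004, 0.0001, 0.0002]
dp/0.8 [[0.0001, 0.0051, 0.0227], [0.0001, 0.0051, 0.0227], [0.0001, 0.0051, 0.0227], [0.0001, 0.0051, 0.0227]]
mm/row 18.624537270177814 deg/row 0.07823245916400624
0 [290. 213.]
-0.02 [303. 189.]
-0.04 [317. 165.]
```

View pics/i.png

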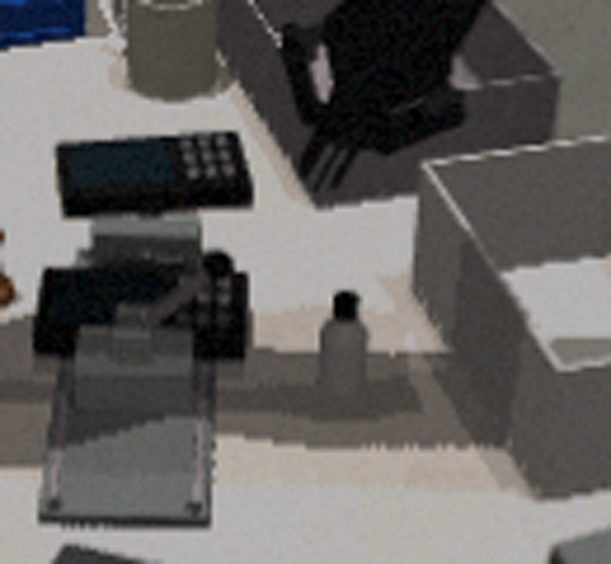

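```bash
python3 -c "
from plan import *
rows(*target(-.023,-.0833,.0723,.4),5)"
```

```text
step rot/pi [-0.0002, 0.0001, 0.0002]
dp/0.8 [[0.0001, 0.0042, 0.0218], [0.0001, 0.0042, 0.0218], [0.0001, 0.0041, 0.0218], [0.0001, 0.0041, 0.0218], [0.0001, 0.0041, 0.0218]]
mm/row 17.761265996733588 deg/row 0.04889621816255264
```

>>> move_arm(jaw=[255, 255, 255, 255, 255, 255], dp=[[0, 0.004, 0.022], [0, 0.004, 0.022], [0, 0.004, 0.022], [0, 0.004, 0.022], [0, 0.004, 0.021], [0, 0, 0]], rotation=[[0, 0, 0], [0, 0, 0], [0, 0, 0], [0, 0, 0], [0, 0, 0], [0, 0, 0]])

```text
clock: 14.25
position: [0.6206, -0.0071, 0.0724]
tool_rot: [-2.737, 0.001, 1.26]
force: [-0.3, -0.5, -0.1]
grip_width: -0.0001
```

>>> move_arm(jaw=[255, 255, 255, 255, 255], dp=[[0, -0.004, 0], [0, -0.004, 0], [0, -0.004, 0], [0, -0.003, 0], [0, 0, 0]], rotation=[[0, 0, 0], [0, 0, 0], [0, 0, 0], [0, 0, 0], [0, 0, 0]])

```text
clock: 14.88
position: [0.611, -0.0038, 0.0787]
tool_rot: [-2.74, -0.0, 1.26]
force: [0.9, -0.8, -0.2]
grip_width: -0.0001
```

```bash
python3 -c "
from plan import *
s=bot.observe();print(local(s['position']),s['tool_rot'],s['clock'])
Rm=R.from_euler('xyz',s['tool_rot'])
b=W(r.x,np.array([-.023,-.0565,.1183]));print('ball in tool',Rm.inv().apply(b-s['position']))
print('ball px',(proj(cd,b)[0]-[255,130])*9)
for d in((0,0,0),(0,0,-.02),(0,0,-.032),(0,-.0145,-.032)): print(d,np.round((proj(cd,s['position']+Rm.apply(d))[0]-[255,130])*9))
cv2.imwrite('pics/j.png',cv2.resize(grab_frame('side')[130:195,255:340],None,fx=9,fy=9,interpolation=2))"
```

```text
[-22.  -71.5  78.7] [-2.73971168e+00 -1.39305585e-04  1.26017495e+00] 14.875
ball in tool [-0.00089444 -0.02929778 -0.03052441]
ball px [237.02522842 321.79896304]
(0, 0, 0) [279. 414.]
(0, 0, -0.02) [303. 372.]
(0, 0, -0.032) [317. 346.]
(0, -0.0145, -0.032) [278. 332.]
```

View pics/j.png

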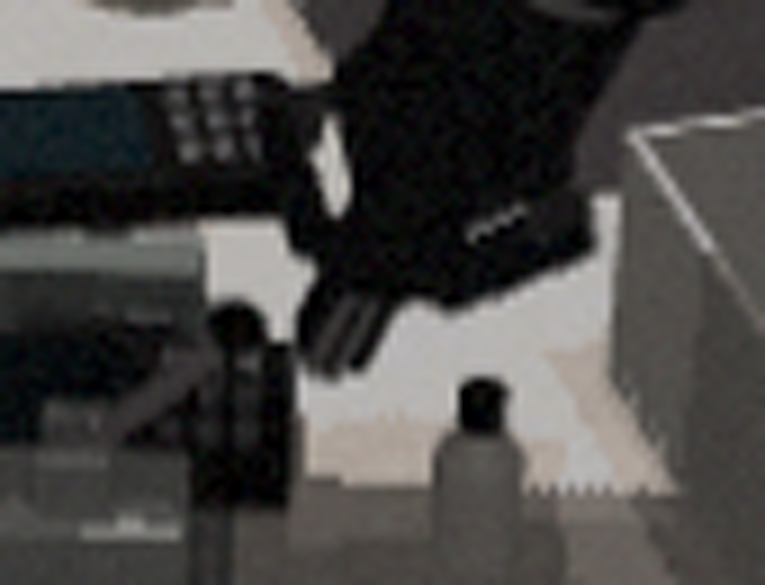

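>>> move_arm(jaw=[255, 255, 255, 255, 255], dp=[[0, 0, 0.009], [0, -0.004, 0], [0, -0.003, 0], [0, -0.003, 0], [0, 0, 0]], rotation=[[0, 0, 0], [0, 0, 0], [0, 0, 0], [0, 0, 0], [0, 0, 0]])

```text
clock: 15.55
position: [0.6014, -0.0007, 0.0752]
tool_rot: [-2.74, -0.0, 1.26]
force: [0.1, -0.7, -0.0]
grip_width: 0.0
```

>>> move_arm(jaw=[255, 255], dp=[[0, -0.003, 0], [0, 0, 0]], rotation=[[0, 0, 0], [0, 0, 0]])

```text
clock: 15.8
position: [0.6001, -0.0004, 0.0763]
tool_rot: [-2.742, -0.0, 1.26]
force: [5.9, -1.8, -0.4]
grip_width: 0.0004
```

>>> move_arm(jaw=[255, 255], dp=[[0, -0.003, 0], [0, 0, 0]], rotation=[[0, 0, 0], [0, 0, 0]])

```text
clock: 16.05
position: [0.5986, 0.0001, 0.0775]
tool_rot: [-2.743, -0.0, 1.26]
force: [8.1, -1.9, 3.3]
grip_width: -0.0001
```

```bash
cat > arc.py <<'E'
from plan import *
s=bot.observe();Rm=R.from_euler('xyz',s['tool_rot']);print(local(s['position']),s['force'])
b=W(r.x,np.array([-.023,-.0565,.1183]));bt=Rm.inv().apply(b-s['position']);print('ball0 in tool',bt)
off=.0210;d=.037;piv=np.array([0,.062])
def pose(phi,tau,off=off):  # yz of TCP
    ball=piv+.08*np.array([np.sin(phi),np.cos(phi)]);n=np.array([np.cos(tau),np.sin(tau)]);tz=np.array([np.sin(tau),-np.cos(tau)])
    return ball-n*off+tz*d
phis=np.radians(np.arange(-42,34,4));N=len(phis)
taus=np.interp(np.degrees(phis),[-42,0,34],[.4,0,-.45]);
prev=(np.array([local(s['position'])[1],local(s['position'])[2]])/1e3,.4)
for ph,ta in zip(phis,taus):
    p=pose(ph,ta);dl=p-prev[0];t=prev[1]
    n=np.array([np.cos(t),np.sin(t)]);tz=np.array([np.sin(t),-np.cos(t)])
    print(round(np.degrees(ph)),np.round(p*1e3,1),"dp y,z",np.round([-dl@n/.8,dl@tz/.8],4),"rot",round((ta-t)/np.pi,4));prev=(p,ta)
E
python3 arc.py
```

```text
[-22.2 -58.5  77.5] [ 8.09321229 -1.92303282  3.273133  ]
ball0 in tool [-0.00077571 -0.01767329 -0.03685535]
-42 [-58.5  79.2] dp y,z [-0.0009 -0.0019] rot 0.0
-38 [-55.8  83. ] dp y,z [-0.0049 -0.0031] rot -0.0121
-34 [-52.9  86.6] dp y,z [-0.005  -0.0029] rot -0.0121
-30 [-49.7  89.9] dp y,z [-0.005  -0.0027] rot -0.0121
-26 [-46.4  92.9] dp y,z [-0.0051 -0.0024] rot -0.0121
-22 [-42.8  95.6] dp y,z [-0.0051 -0.0022] rot -0.0121
-18 [-39.1  98. ] dp y,z [-0.0052 -0.002 ] rot -0.0121
-14 [-35.2 100.2] dp y,z [-0.0052 -0.0018] rot -0.0121
-10 [-31.3 102. ] dp y,z [-0.0052 -0.0016] rot -0.0121
-6 [-27.2 103.4] dp y,z [-0.0052 -0.0013] rot -0.0121
-2 [-23.1 104.6] dp y,z [-0.0052 -0.0011] rot -0.0121
2 [-19.2 105.5] dp y,z [-0.0049 -0.0011] rot -0.0145
6 [-15.5 106.3] dp y,z [-0.0046 -0.0012] rot -0.0169
10 [-11.8 106.9] dp y,z [-0.0046 -0.001 ] rot -0.0169
14 [ -8.1 107.1] dp y,z [-0.0045 -0.0009] rot -0.0169
18 [ -4.4 107.1] dp y,z [-0.0045 -0.0008] rot -0.0169
22 [ -0.8 106.8] dp y,z [-0.0045 -0.0007] rot -0.0169
26 [  2.8 106.2] dp y,z [-0.0045 -0.0006] rot -0.0169
30 [  6.3 105.3] dp y,z [-0.0045 -0.0004] rot -0.0169
```

>>> move_arm(jaw=[255, 255, 255], dp=[[0, -0.001, -0.002], [0, -0.005, -0.003], [0, -0.005, -0.003]], rotation=[[0, 0, 0], [-0.012, 0, 0], [-0.012, 0, 0]])

```text
clock: 16.42
position: [0.5929, 0.0019, 0.0865]
tool_rot: [-2.819, -0.0, 1.26]
force: [8.2, -2.8, 2.1]
grip_width: -0.0003
```

```bash
python3 arc.py|head -2
```

```text
[-22.2 -52.5  86.5] [ 8.20855443 -2.84969506  2.10162109]
ball0 in tool [-0.00076959 -0.00632146 -0.03143282]
```

>>> move_arm(jaw=[255, 255, 255], dp=[[0, -0.005, -0.003], [0, -0.005, -0.0025], [0, -0.005, -0.002]], rotation=[[-0.012, 0, 0], [-0.012, 0, 0], [-0.012, 0, 0]])

```text
clock: 16.8
position: [0.5838, 0.0049, 0.0961]
tool_rot: [-2.933, -0.001, 1.26]
force: [7.9, -1.9, 4.6]
grip_width: -0.0001
```

>>> move_arm(jaw=[255, 255, 255], dp=[[0, -0.005, -0.002], [0, -0.005, -0.002], [0, -0.005, -0.0015]], rotation=[[-0.012, 0, 0], [-0.012, 0, 0], [-0.012, 0, 0]])

```text
clock: 17.18
position: [0.5731, 0.0084, 0.1026]
tool_rot: [-3.045, -0.001, 1.26]
force: [6.1, -0.5, 5.9]
grip_width: 0.0005
```

```bash
python3 -c "
from plan import *
s=bot.observe();print(local(s['position']),s['tool_rot'],s['clock'])
cv2.imwrite('pics/k.png',np.hstack([cv2.resize(grab_frame('side')[125:190,245:310],None,fx=6,fy=6,interpolation=2),cv2.resize(grab_frame('scene')[185:250,220:285],None,fx=6,fy=6,interpolation=2)]))"
```

```text
[-22.2 -31.7 102.6] [-3.04526374e+00 -7.51734255e-04  1.25981846e+00] 17.175
```

View pics/k.png

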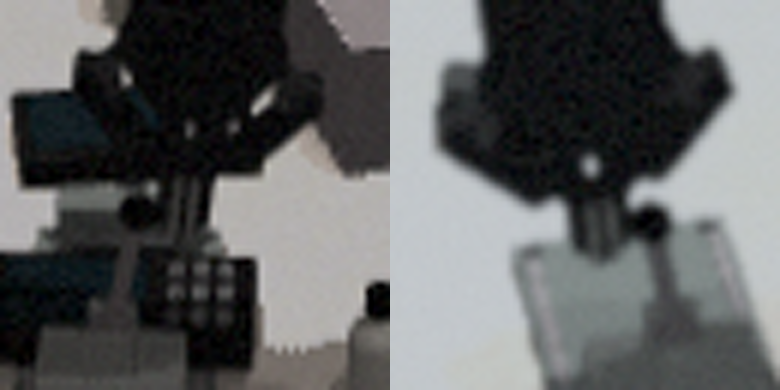

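>>> move_arm(jaw=[255, 255, 255], dp=[[0, -0.004, -0.005], [0, -0.005, -0.004], [0, -0.005, -0.002]], rotation=[[-0.012, 0, 0], [-0.012, 0, 0], [-0.014, 0, 0]])

```text
clock: 17.65
position: [0.5622, 0.0117, 0.1113]
tool_rot: [3.121, 0.0, 1.26]
force: [4.2, -0.4, 0.2]
grip_width: 0.0003
```

>>> move_arm(jaw=[255, 255, 255], dp=[[0, -0.005, -0.001], [0, -0.005, -0.001], [0, -0.005, -0.001]], rotation=[[-0.016, 0, 0], [-0.016, 0, 0], [-0.016, 0, 0]])

```text
clock: 18.02
position: [0.5506, 0.0155, 0.113]
tool_rot: [2.97, -0.0, 1.26]
force: [1.2, 0.4, 1.4]
grip_width: 0.0001
```

>>> move_arm(jaw=[255, 255, 255], dp=[[0, -0.005, -0.001], [0, -0.005, -0.001], [0, -0.005, -0.001]], rotation=[[-0.016, 0, 0], [-0.016, 0, 0], [-0.016, 0, 0]])

```text
clock: 18.4
position: [0.5385, 0.0194, 0.1124]
tool_rot: [2.82, -0.0, 1.26]
force: [0.4, 0.2, -0.2]
grip_width: -0.0001
```

```bash
python3 -c "
from plan import *
s=bot.observe();print(local(s['position']),s['tool_rot'],s['clock'])
w=grab_frame('scene');cv2.imwrite('pics/l.png',w)
f=cv2.imread('pics/l.png')
# ball search: dark blob near predicted shut position & open track
for name,phi in (('p20',20),('p30',30),('shut',60)):
  q=W(r.x,np.array([-.023,.08*np.sin(np.radians(phi)),.062+.08*np.cos(np.radians(phi))]))
  for n,c in(('scene',cs),('side',cd)):
    g=grab_frame(n) if n=='side' else w
    u,v=np.round(proj(c,q)[0]).astype(int);print(name,n,(u,v),g[v-1:v+2,u-1:u+2].mean((0,1)).round())
"
```

```text
[-22.4   4.6 112.4] [ 2.82024519e+00 -7.99872704e-05  1.25998766e+00] 18.4
p20 scene (np.int64(278), np.int64(220)) [47. 47. 45.]
p20 side (np.int64(254), np.int64(160)) [69. 69. 70.]
p30 scene (np.int64(282), np.int64(221)) [18. 16. 16.]
p30 side (np.int64(250), np.int64(162)) [164. 165. 167.]
shut scene (np.int64(292), np.int64(228)) [200. 198. 193.]
shut side (np.int64(241), np.int64(169)) [61. 62. 63.]
```

>>> move_arm(jaw=[255, 255, 255], dp=[[0, -0.005, 0], [0, -0.005, 0], [0, 0, 0]], rotation=[[0, 0, 0], [0, 0, 0], [0, 0, 0]])

```text
clock: 18.98
position: [0.5312, 0.0216, 0.1098]
tool_rot: [2.822, 0.0, 1.26]
force: [0.5, -0.7, 0.1]
grip_width: -0.0002
```

>>> move_arm(jaw=[255, 255, 255, 255, 255, 255, 255, 255], dp=[[0, 0.01, 0], [0, 0.02, -0.03], [0, 0.02, -0.06], [0, 0, -0.06], [-0.05, 0, -0.02], [-0.06, 0, 0], [-0.06, 0, 0], [0, 0, 0]], rotation=[[0, 0, 0], [0, 0, 0], [0, 0, 0], [0.05, 0, 0], [0.05, 0, 0], [0, 0, 0], [0, 0, 0], [0, 0, 0]])

```text
clock: 19.98
position: [0.4902, -0.11, 0.2429]
tool_rot: [3.101, 0.001, 1.254]
force: [0.9, 1.0, 0.3]
grip_width: -0.0001
```

```bash
python3 -c "
from plan import *
s=bot.observe();print(local(s['position']),s['tool_rot'],s['clock'],s['force'])
sd=grab_frame('side');sc=grab_frame('scene');w=grab_frame('wrist')
P=lambda phi:W(r.x,np.array([-.023,.08*np.sin(np.radians(phi)),.062+.08*np.cos(np.radians(phi))]))
cw=calibration('wrist')
for phi in(-45,0,30,60):
  for c,g in((cs,sc),(cd,sd),(cw,w)):
    u,v=np.round(proj(c,P(phi))[0]).astype(int)
    print(phi,(u,v),g[max(v-1,0):v+2,max(u-1,0):u+2].mean((0,1)).round() if 0<v<384 and 0<u<512 else None)
A=cv2.resize(sd[120:220,220:310],(360,400),interpolation=2);B=cv2.resize(sc[185:295,220:325],(400,420),interpolation=2)[:400]
cv2.imwrite('pics/m.png',np.hstack([A,B]));cv2.imwrite('pics/w.png',w)"
```

```text
[-160.5   10.5  242.9] [3.10120383e+00 8.79790653e-04 1.25381550e+00] 19.975 [0.86292176 1.04477818 0.28266883]
-45 (np.int64(246), np.int64(230)) [84. 84. 78.]
-45 (np.int64(281), np.int64(166)) [ 99. 102. 102.]
-45 (np.int64(328), np.int64(21)) [201. 199. 196.]
0 (np.int64(268), np.int64(221)) [106. 108. 107.]
0 (np.int64(263), np.int64(159)) [83. 87. 84.]
0 (np.int64(264), np.int64(13)) [185. 187. 185.]
30 (np.int64(282), np.int64(221)) [111. 114. 115.]
30 (np.int64(250), np.int64(162)) [169. 169. 171.]
30 (np.int64(213), np.int64(15)) [182. 177. 185.]
60 (np.int64(292), np.int64(228)) [29. 27. 28.]
60 (np.int64(241), np.int64(169)) [21. 21. 21.]
60 (np.int64(182), np.int64(23)) [29. 28. 28.]
```

View pics/m.png

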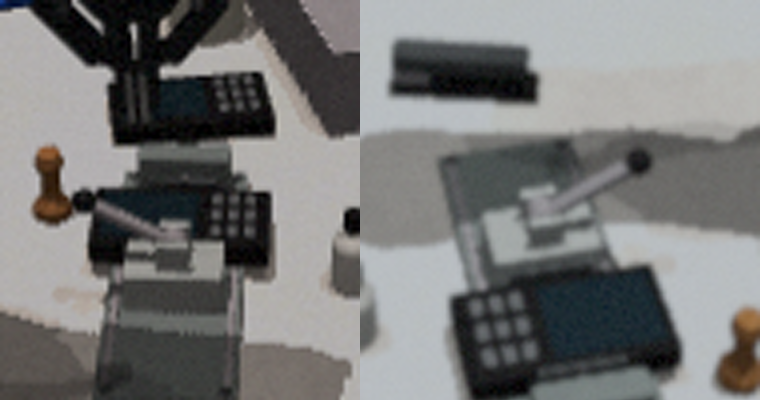

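```bash
python3 -c "
from h import *
print(bot.observe()['clock']);print(workorder.job_done())"
```

```text
20.125
the job is handed in; nothing more can be done
None
```

The terminal is clamped with the lever shut, and I handed the job in at 20.1 s; it reported no verdict.

**Pressing the terminal:** I pushed the sliding jaw up by feel. The push force ran level at about 9 N while it slid, then rose to 12.8 N when the terminal met the backing pad. That puts roughly 4–5 N on the terminal, which I inferred because the pad force cannot be read directly. I held it there for about 0.3 s with the lever still open.

**Flipping the lever:** I followed the ball's arc with a tilting tool. The highest force I read was about 9 N, and it fell to zero past centre, where the lever went over.

**Last checks:**
- **Lever:** The ball is dark at the predicted fully shut position in all three cameras and is absent from the open position.
- **Terminal and surroundings:** The terminal looks flat and square against the jaws. The stapler and stamp, and what shows of the glue bottle and spare, look unmoved; the pen was not in the last picture.
- **Robot:** The arm is clear of everything, with the wrist force at noise level.

**What disagreed:** The fingers look about 20 mm shorter than the stated TCP. The jaw push therefore probably landed on the lever's hub above the rear face, not on the face itself. The readings there stayed at 13 N or below, under the 22 N limit. The final clamping force was not measured.

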